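# Find the end float of the grain mill's spindle and lock it at mid-float

## Task

The grain mill's spindle is sliding loose in its bearing case. By its wooden grip push it gently in until it stops, then draw it gently out until it stops, and leave it half-way between those two stops, where its groove lies under the retainer lever; then press the lever down flat on the case so that its keeper drops into the groove, and let go. Never lean on the stops, do not force the lever, and leave the other things on the worktop alone.

Things in the scene. Friction and masses are not known exactly. Their poses are not given: they have to be found in the camera images.
- mill: grain mill, standing fast: beech cabinet (mill y = 65 to 205 mm, with its hopper 186 mm high) and, to its right, an aluminium bearing case 60 mm (x) x 78 mm (y), top 110 mm high. Origin on the worktop under the middle of the case. Mill y runs along the spindle: +y inwards to the cabinet, -y out to the spindle's grip; mill -x is the front, where the lever's handle points
- spindle: steel spindle, 15 mm thick, level along the mill's y, axis 80 mm above the worktop. Slides along y (about 2 N drag), does not turn. A grooved collar, hidden in the case and clamped on it at an unknown place, strikes the case's end covers: its stops, 15 to 30 mm of travel apart. Origin on the axis, moves with the spindle; where it lies at the start tells nothing of the collar
- spindle_grip (a point): centre of the spindle's dark wooden grip, a turned cylinder 30 mm thick (33 mm at its rims) and 50 mm long along the mill's y, 80 mm above the worktop, some 55 to 105 mm outside the case; free all round: take it from above across the mill's x
- outer_end: outer (right, mill -y) end cover of the bearing case, the stop for drawing out. Origin = the mill's origin. A fibre washer in it gives about 0.2 mm per N; load it with no more than 20 N
- inner_end: inner (left, mill +y) end cover of the bearing case, the stop for pushing in; washer and limit as at the outer end. Origin = the mill's origin
- retainer (a joint): angle of the retainer lever: 0 = flat on the case, keeper fully in the groove; up to 0.75 rad = raised. Hinge pin along the mill's y at mill x = +38 mm, 125 mm above the worktop; stiff, stays where it is left; 1 to 2 N at the handle moves it. If the keeper stands on the collar the lever stops at about 0.15 to 0.25 rad
- retainer_handle (a point): top of the black handle end (34 x 22 mm, 9 mm thick) of the flat steel retainer lever, 108 mm from the hinge pin, over the mill's y = 0; it moves with the lever: when flat it lies at mill x = -70 mm, 130 mm above the worktop. The lever (16 mm wide, 5 mm thick, its middle plane through the pin) is closed by pressing down anywhere on it in front of the case or on the handle
- keeper: keeper: blunt tongue 8 mm wide under the lever, 38 mm from its hinge pin, that enters the slot in the case top; body origin on the pin. With the spindle within about 1 mm of mid-float it drops into the collar's groove, within 3 mm it draws the spindle into place, from 4.5 mm it stands on the collar. No more than 40 N there (a push on the handle acts almost threefold)
- crank: bystander: the mill's crank, a steel bar 150 mm long with a wooden knob, lying on the worktop
- kitchen_timer: bystander: round kitchen timer, 65 mm wide, 52 mm high
- tin_small: bystander: tin, 57 mm wide, 72 mm high
- coffee_pod_3: bystander: coffee pod, 51 mm wide, 44 mm high

How it is judged (in metres and radians):
On the way, in this order (a step that is already met when the one before it is completed fails the run):
1. the spindle is pushed in against its inner stop (contact force between inner_end and spindle above 1.5 N).
2. the spindle is drawn out against its outer stop (contact force between outer_end and spindle above 1.5 N).
At the end, for the whole second after the job is handed in: the retainer lever lies flat on the case (within 0.08 rad), so its keeper is in the spindle's groove; the spindle is at rest and presses on neither stop (under 1 N) (value of joint retainer below 0.08 rad and linear speed of spindle below 0.01 m/s and contact force between each of inner_end, outer_end and spindle below 1 N); the robot touches nothing.
It fails at once if the spindle loads a stop with more than 20 N (contact force between any of inner_end, outer_end and spindle above 20 N).
It fails at once if the keeper is forced on the collar with more than 40 N (contact force between keeper and spindle above 40 N).
It fails at once if a bystander is shifted by more than 20 mm (distance of any of crank, kitchen_timer, tin_small, coffee_pod_3 from where it was at the start of the episode above 0.02 m).
It also fails if it takes over 54 s, if anything falls off the work surface, if the arm or the gripper's body presses on something with over 40 N, if the wrist force passes 120 N, or if a joint passes its speed limit or range.

## Robot

A 6-joint arm with a two-finger parallel gripper is mounted at the origin on a cart in front of the work surface, level with it; the furniture and walls round the work are solid. World frame = base frame: x ahead of the robot, y to its left, z up, the work surface at z = 0. Lengths are in mm, angles in rad, forces in N, time in s.
With the tool pointing down it reaches from about 325 to 900 mm from the base axis. Payload 6.1 kg.
Tool frame: the origin (TCP) lies midway between the tips of the shut fingers; the grasp point (between the pads) lies bot.grasp_offset behind it (bot.grasp_offset is the distance from the TCP to the grasp point, in mm); z points along the fingers, y is the line along which they close (so a half turn about z gives the same grasp; the last joint's range is limited). The gripper opens to 85 mm and grips with 20 to 120 N. Pads are 22 mm wide; open, the fingers measure 114 mm over their backs; the gripper's body (76 mm by 85 mm) begins 54 mm behind the grasp point. The pads swing forward as they close: fully open they stand 13 mm farther back than shut.
Start: joints at [1.16, 0.22, 1.526, -0, 1.395, -0.126], TCP at [175.602, 599.816, 231.3] pointing down, gripper open.
Joint ranges: [-2.98, 2.98], [-0.91, 2.08], [0.09, 2.57], [-1.24, 4.39], [0.2, 2.65], [-2.68, 2.68]. Speed limits (rad/s): [2.57, 2.57, 3.01, 3.14, 3.14, 3.14].

## Interface

Orientations are given as a rotation vector (axis times angle).
In Python, from plant import readout, cams, order, bot gives the robot as it stands. The module is installed in compiled form; this text tells all that it offers.
- The arm moves only by the tool apply_moves, never from a script. Its argument "steps" is a list of rows, each an object with "jaw": the opening, from -1 (shut) to 1 (fully open); "linear": the shift along the world's x, y, z in units of 0.2 m (1.0 is 0.2 m), a list of three; "rot": the turn, a rotation vector about the world's x, y, z in units of 0.5 rad (1.0 is 0.5 rad), a list of three. In form: [{"jaw": jaw, "linear": [dx, dy, dz], "rot": [rx, ry, rz]}, ...]. A call has 1 to 12 rows; each row is the pose to reach, as a shift and turn from the pose commanded when the call began; what a row does not reach only later rows make up. A row lasts 1/8 s, in which the tool goes at most 62.5 mm and 10.7 degrees, less where a joint would pass 70% of its speed; a pose out of reach is approached as far as the arm can. A call with a number of a shift or a turn outside -1 to 1 is refused whole. A call with a gripper value outside its range is refused whole. The fingers move at their own pace and stop on an object; "squeeze" is the grip in N (left out, the last holds). Time passes only in rows, so rows that repeat a pose let the fingers close. It gives the time, the measured TCP pose, the force, the opening and the grip force at its end, in the units of the state.
- readout.state(): the state, without advancing time (a new reading comes with each control period).
- cams.read_camera(name): name is "side" or "top" or "wrist"; returns a dict with "pixels" (384x512x3 uint8, red, green, blue), "range_z" (384x512 float32, mm along the optical axis (not along the pixel's ray), 0 where there is no reading), "vertical_fov" (degrees; the focal length in pixels is half the picture's height over the tangent of half this angle, whatever the lens; pixels are square), "cx", "cy" (the principal point, pixels), "distortion" ([k1, k2, p1, p2, k3] as OpenCV has them; the pictures are not rectified), "xyz" and "orientation" of the camera in the world. Camera axes: x right, y down, z forward; pixel columns grow to the right and rows downward; lengths in mm; the calibration is good to about 2 mm. A picture is of the moment at which its call begins.
- order.sign_off(): hands the job in; it is judged then, once.
The state is a dict: "time_s": time; "joint_pos": joint angles; "qd": joint speeds; "joint_efforts": joint torques, N m; "tcp_pos": TCP position; "orientation": TCP orientation; "ft_force": force on the tool from outside, world axes, zero at the start; "torque": the same for the moment, N m; "opening": finger opening in mm; "gripper_force": force on a finger pad.
Only numpy, scipy, OpenCV 4.12 (cv2) and the standard library are available. Lean on these libraries where they do the work, as an engineer would, in place of code of your own. Each camera call takes 0.05 s, during which the arm holds its last target. There are 200 camera calls.

## Working session

There is one attempt and no reset: what is moved stays moved. The work goes in short steps, Python scripts to look and compute and a tool call to move; the robot and the scene stay as the last step left them, time stands still between calls to the robot, and variables do not carry over. Pictures are saved under pics/ and viewed, at most 10 in all, crops included, and the job is handed in when it is done.

Besides the shell and the picture viewer there is one more tool, called after "Call:" by a JSON object that holds its "op" and its "data", one argument or row to a line. apply_moves: Moves the arm, as the interface text tells. Its arguments: {"type":"object","properties":{"steps":{"type":"array","items":{"type":"object","properties":{"jaw":{"type":"number"},"linear":{"type":"array","items":{"type":"number","minimum":-1,"maximum":1}},"rot":{"type":"array","items":{"type":"number","minimum":-1,"maximum":1}}}}},"squeeze":{"type":"number"}},"required":["steps"]}

```bash
mkdir -p pics; cat > h.py <<'E'
import numpy as np, cv2
from scipy.spatial.transform import Rotation as R
from plant import readout, cams, order, bot
def cam(n):
    c=cams.read_camera(n); h=c['pixels'].shape[0]
    f=h/2/np.tan(np.radians(c['vertical_fov'])/2)
    c['K']=np.array([[f,0,c['cx']],[0,f,c['cy']],[0,0,1]]); c['D']=np.array(c['distortion'],float)
    o=np.array(c['orientation'],float)
    c['R']=R.from_rotvec(o).as_matrix() if o.size==3 else o
    return c
def rays(c,px):
    p=cv2.undistortPoints(np.array(px,float).reshape(-1,1,2),c['K'],c['D']).reshape(-1,2)
    return np.c_[p,np.ones(len(p))]@c['R'].T
def onz(c,px,z):
    d=rays(c,px);o=np.array(c['xyz']);return o+d*((z-o[2])/d[:,2])[:,None]
def cloud(c):
    h,w=c['range_z'].shape;u,v=np.meshgrid(np.arange(w),np.arange(h))
    d=rays(c,np.c_[u.ravel(),v.ravel()])
    P=(np.array(c['xyz'])+d*c['range_z'].ravel()[:,None]).reshape(h,w,3);P[c['range_z']==0]=np.nan
    return P
def save(c,n): cv2.imwrite('pics/'+n,c['pixels'][:,:,::-1])
E
python3 - <<'E'
from h import *
ims=[]
for n in('top','side'):
    c=cam(n);ims.append(c['pixels'][:,:,::-1]);np.savez(n+'.npz',**{k:c[k] for k in c});print(n,c['xyz'],c['orientation'],c['vertical_fov'])
cv2.imwrite('pics/top.png',ims[0]);cv2.imwrite('pics/side.png',ims[1])
print(readout.state(),bot.grasp_offset)
E
```

```text
top [ 365.37376252   39.21048129 1376.30510968] [-2.11408391  2.14399476 -0.19939842] 51.32155506788875
side [ 355.93338859 -869.95857884  983.37411988] [-2.29740509  0.27065502 -0.13776352] 46.04676216639977
{'time_s': 0.1, 'joint_pos': array([ 1.15991000e+00,  2.21192851e-01,  1.52749115e+00, -3.15522501e-06,
        1.39467717e+00, -1.26078002e-01]), 'qd': array([-0.00028588, -0.00193972, -0.00293216,  0.00145786,  0.00097167,
       -0.00095067]), 'joint_efforts': array([ 1.61153589e-04, -4.98246682e+01, -3.90546370e+01, -2.33376331e-04,
        5.74939797e-03,  4.18989670e-07]), 'tcp_pos': array([175.38371486, 599.32844929, 230.28331979]), 'orientation': array([-4.45798175e-01, -3.10932993e+00,  2.67935780e-03]), 'ft_force': array([0.83229617, 0.30086642, 0.27301895]), 'torque': array([0.02459341, 0.04312621, 0.02588524]), 'gripper_force': 0.0, 'opening': 84.9619279275916} 18.700000000000003
```

View pics/top.png

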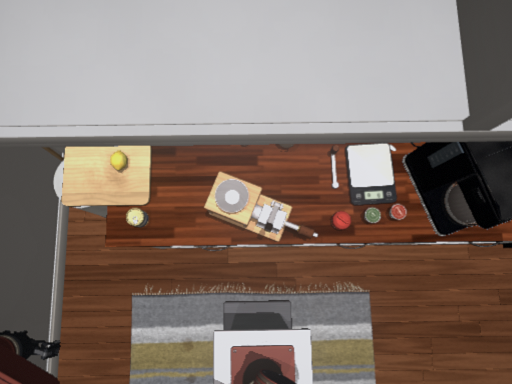

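View pics/side.png

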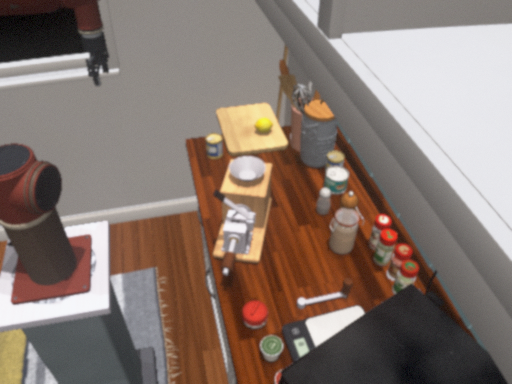

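The top view shows the mill at about (205–318, 175–240), with the case near (270,215) and the dark grip near (300,230). The robot is at bottom left and the bystanders are to the right. I'll measure from depth next.

```bash
python3 - <<'E'
from h import *
ims=[]
for n,(x0,y0,x1,y1) in(('top',(195,165,330,250)),('side',(200,150,335,310))):
    c=dict(np.load(n+'.npz'));P=cloud(c);im=c['pixels'][:,:,::-1][y0:y1,x0:x1]
    s=4 if n=='top' else 3
    ims.append(cv2.resize(im,None,fx=s,fy=s,interpolation=cv2.INTER_CUBIC))
    if n=='top':
        px=[(205,205),(217,175),(233,196),(262,190),(292,205),(278,240),(270,215),(262,224),(277,205),(285,222),(292,224),(300,229),(305,231),(312,234),(316,235)]
        for p in px: print(p,P[p[1],p[0]].round(),c['pixels'][p[1],p[0]])
        np.set_printoptions(linewidth=250)
        print(P[208:242,255:322,2].round()[:, ::2].astype(int))
W=max(i.shape[1] for i in ims)
cv2.imwrite('pics/crop.png',ims[0]);
E
```

```text
(205, 205) [545. 172. 157.] [204 178 132]
(217, 175) [639. 136. 155.] [168 127  94]
(233, 196) [572.  86. 156.] [224 224 227]
(262, 190) [618. -10.  -2.] [98 64 49]
(292, 205) [ 564. -113.   -1.] [112  64  44]
(278, 240) [442. -59.  24.] [207 165 124]
(270, 215) [510. -27. 166.] [178 173 174]
(262, 224) [492.  -5.  73.] [93 87 86]
(277, 205) [545. -51. 134.] [220 214 216]
(285, 222) [496. -79.  86.] [219 215 214]
(292, 224) [ 489. -101.   92.] [196 191 193]
(300, 229) [ 472. -125.   98.] [101  65  48]
(305, 231) [ 465. -142.   93.] [112  70  53]
(312, 234) [ 455. -163.   97.] [106  76  66]
(316, 235) [ 453. -179.   78.] [221 222 228]
[[104 102 102 ...   4   3   2]
 [104 104 100 ...   2  -4   2]
 [105 107 103 ...  -3  -1   2]
 ...
 [  0  -3   5 ...  -2   1   3]
 [  3  -1   1 ...   2   1   3]
 [  3   0   1 ...  -3  -2   2]]<stdin>:11: RuntimeWarning: invalid value encountered in cast
```

View pics/crop.png

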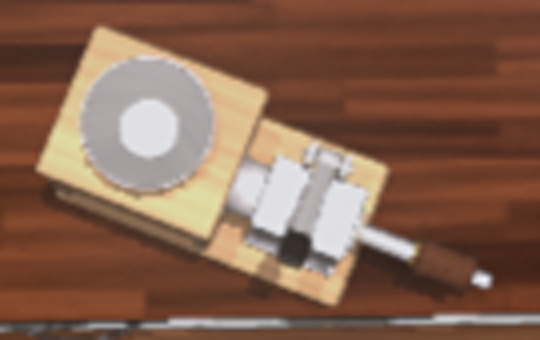

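```bash
python3 - <<'E'
from h import *
c=dict(np.load('top.npz'));P=cloud(c)
Z=P[:,:,2];hsv=cv2.cvtColor(c['pixels'],cv2.COLOR_RGB2HSV)
# cabinet top
v,u=np.mgrid[0:384,0:512]
roi=(u>195)&(u<330)&(v>165)&(v<245)
def rect(m,z,name):
    m=cv2.morphologyEx(m.astype(np.uint8),cv2.MORPH_OPEN,np.ones((2,2)))
    n,l,s,_=cv2.connectedComponentsWithStats(m);k=1+s[1:,4].argmax()
    q=np.argwhere(l==k)[:,::-1];w=onz(c,q,z)[:,:2].astype(np.float32)
    print(name,s[k],cv2.minAreaRect(w),w.mean(0))
rect(roi&(Z>142)&(u<265),156,'cab')
rect(roi&(Z>97)&(Z<125)&(u>250)&(u<292)&(hsv[:,:,1]<60),110,'case')
g=roi&(Z>60)&(Z<110)&(u>290)&(hsv[:,:,1]>60);rect(g,80,'grip')
s=roi&(Z>60)&(Z<110)&(u>282)
q=np.argwhere(s)[:,::-1];w=onz(c,q,85)[:,:2];print('axis',cv2.fitLine(w.astype(np.float32),cv2.DIST_HUBER,0,.01,.01).ravel())
h=roi&(hsv[:,:,2]<60)&(Z>140);print('handle',P[h].mean(0),h.sum())
E
```

```text
cab [ 205  173   58   52 1871] ((564.1622924804688, 84.88752746582031), (144.90013122558594, 125.01296997070312), 67.45121002197266) [563.5619   84.77742]
case [254 205  20  20 248] ((521.2811279296875, -4.549930572509766), (55.22359848022461, 60.8446044921875), 68.2596206665039) [519.79614  -9.14719]
grip [298 226  17  13 149] ((463.59796142578125, -146.96258544921875), (51.69826889038086, 31.92828369140625), 70.70698547363281) [ 463.01038 -147.04922]
axis [ 4.1468751e-01  9.0996385e-01  4.7374829e+02 -1.2609446e+02]
handle [472.53546829 -19.98785496 199.44962291] 29
```

Call:
{"op": "apply_moves", "data": {
  "steps": [
    {"jaw": 1,"linear": [0.1,-0.25,0.4],"rot": [0,0,-0.35]},
    {"jaw": 1,"linear": [0.2,-0.5,0.5],"rot": [0,0,-0.7]},
    {"jaw": 1,"linear": [0.3,-0.75,0.5],"rot": [0,0,-1]},
    {"jaw": 1,"linear": [0.4,-1,0.5],"rot": [0,0,-1]}
  ]
}}

```text
time_s: 0.6
tcp_pos: [254.5, 402.6, 332.2]
orientation: [1.202, 2.901, 0.003]
ft_force: [0.6, -0.4, -0.0]
opening: 85.4
gripper_force: 0.0
```

Call:
{"op": "apply_moves", "data": {
  "steps": [
    {"jaw": 1,"linear": [0.1,-0.25,0],"rot": [0,0,-0.35]},
    {"jaw": 1,"linear": [0.2,-0.5,0],"rot": [0,0,-0.7]},
    {"jaw": 1,"linear": [0.3,-0.75,0],"rot": [0,0,-1]},
    {"jaw": 1,"linear": [0.4,-1,0],"rot": [0,0,-1]}
  ]
}}

```text
time_s: 1.1
tcp_pos: [334.1, 202.3, 330.9]
orientation: [1.884, 2.514, 0.0]
ft_force: [0.7, -0.2, 0.2]
opening: 85.1
gripper_force: 0.0
```

Call:
{"op": "apply_moves", "data": {
  "steps": [
    {"jaw": 1,"linear": [0.1,-0.25,0],"rot": [0,0,-0.35]},
    {"jaw": 1,"linear": [0.2,-0.5,0],"rot": [0,0,-0.7]},
    {"jaw": 1,"linear": [0.3,-0.75,0],"rot": [0,0,-1]},
    {"jaw": 1,"linear": [0.4,-1,0],"rot": [0,0,-1]}
  ]
}}

```text
time_s: 1.6
tcp_pos: [414.1, 2.2, 331.0]
orientation: [-2.448, -1.969, -0.0]
ft_force: [0.3, -0.3, 0.2]
opening: 85.4
gripper_force: 0.0
```

Call:
{"op": "apply_moves", "data": {
  "steps": [
    {"jaw": 1,"linear": [0.08,-0.25,0],"rot": [0,0,-0.36]},
    {"jaw": 1,"linear": [0.16,-0.5,0],"rot": [0,0,-0.36]},
    {"jaw": 1,"linear": [0.25,-0.74,-0.3],"rot": [0,0,-0.36]},
    {"jaw": 1,"linear": [0.25,-0.74,-0.4],"rot": [0,0,-0.36]},
    {"jaw": 1,"linear": [0.25,-0.74,-0.4],"rot": [0,0,-0.36]}
  ]
}}

```text
time_s: 2.22
tcp_pos: [461.9, -143.8, 247.7]
orientation: [-2.609, -1.738, 0.006]
ft_force: [-1.0, 0.9, -0.5]
opening: 85.1
gripper_force: 0.0
```

```bash
python3 - <<'E'
from h import *
c=cam('wrist');save(c,'w1.png');P=cloud(c);Z=P[:,:,2]
hsv=cv2.cvtColor(c['pixels'],cv2.COLOR_RGB2HSV)
s=readout.state();print(s['tcp_pos'],R.from_rotvec(s['orientation']).as_matrix().round(3))
near=(np.hypot(P[:,:,0]-463,P[:,:,1]+147)<70)&(Z>60)&(Z<105)
g=near&(hsv[:,:,1]>60)&(hsv[:,:,2]<170)
n,l,st,_=cv2.connectedComponentsWithStats(g.astype(np.uint8));k=1+st[1:,4].argmax()
w=P[l==k][:,:2].astype(np.float32);print(st[k],cv2.minAreaRect(w),w.mean(0))
E
```

```text
[ 463.07906276 -143.72205719  250.16345327] [[ 0.385  0.923 -0.003]
 [ 0.923 -0.385  0.002]
 [ 0.    -0.003 -1.   ]]
[ 247  153   28   48 1117] ((465.77410888671875, -145.39199829101562), (56.78864669799805, 32.899681091308594), 68.62434387207031) [ 467.38742 -142.61702]
```

View pics/w1.png

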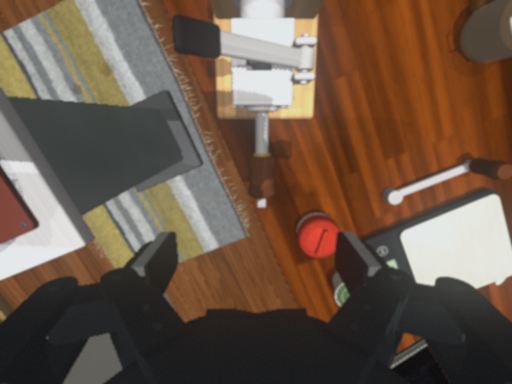

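The wrist view shows the grip at (262,176) in line with the hand, the lever raised above it, and the red timer at (318,237), which the fingers will clear. Next I descend and grip.

Call:
{"op": "apply_moves", "data": {
  "steps": [
    {"jaw": 1,"linear": [0.01,-0.01,-0.25]},
    {"jaw": 1,"linear": [0.01,-0.01,-0.5]},
    {"jaw": 1,"linear": [0.01,-0.01,-0.75]},
    {"jaw": 1,"linear": [0.01,-0.01,-0.9]},
    {"jaw": 1,"linear": [0.01,-0.01,-0.94]},
    {"jaw": 1,"linear": [0.01,-0.01,-0.94]}
  ]
}}

```text
validation failed for argument at $.st...
```

Call:
{"op": "apply_moves", "data": {
  "steps": [
    {"jaw": -0.2},
    {"jaw": -0.5},
    {"jaw": -0.5},
    {"jaw": -0.5}
  ],
  "squeeze": 30
}}

```text
validation failed for argument at $.st...
```

Call:
{"op": "apply_moves", "data": {
  "steps": [
    {"jaw": 1,"linear": [0.01,-0.01,-0.25],"rot": [0,0,0]},
    {"jaw": 1,"linear": [0.01,-0.01,-0.5],"rot": [0,0,0]},
    {"jaw": 1,"linear": [0.01,-0.01,-0.75],"rot": [0,0,0]},
    {"jaw": 1,"linear": [0.01,-0.01,-0.9],"rot": [0,0,0]},
    {"jaw": 1,"linear": [0.01,-0.01,-0.94],"rot": [0,0,0]},
    {"jaw": 1,"linear": [0.01,-0.01,-0.94],"rot": [0,0,0]}
  ]
}}

```text
time_s: 3.02
tcp_pos: [467.2, -146.1, 64.8]
orientation: [2.611, 1.744, 0.002]
ft_force: [-0.2, 0.0, -0.3]
opening: 85.3
gripper_force: 0.0
```

Call:
{"op": "apply_moves", "data": {
  "steps": [
    {"jaw": -0.2,"linear": [0,0,0],"rot": [0,0,0]},
    {"jaw": -0.5,"linear": [0,0,0],"rot": [0,0,0]},
    {"jaw": -0.5,"linear": [0,0,0],"rot": [0,0,0]},
    {"jaw": -0.5,"linear": [0,0,0],"rot": [0,0,0]}
  ],
  "squeeze": 30
}}

```text
time_s: 3.52
tcp_pos: [466.3, -146.2, 64.0]
orientation: [2.613, 1.743, 0.001]
ft_force: [-2.3, 1.2, 5.8]
opening: 30.6
gripper_force: 29.3
```

Call:
{"op": "apply_moves", "data": {
  "steps": [
    {"jaw": -0.5,"linear": [0.002,0.005,0],"rot": [0,0,0]},
    {"jaw": -0.5,"linear": [0.004,0.009,0],"rot": [0,0,0]},
    {"jaw": -0.5,"linear": [0.006,0.014,0],"rot": [0,0,0]},
    {"jaw": -0.5,"linear": [0.006,0.014,0],"rot": [0,0,0]}
  ]
}}

```text
time_s: 4.03
tcp_pos: [467.3, -143.7, 64.0]
orientation: [2.613, 1.743, -0.001]
ft_force: [-2.4, -0.7, 5.8]
opening: 30.3
gripper_force: 29.4
```

Call:
{"op": "apply_moves", "data": {
  "steps": [
    {"jaw": -0.5,"linear": [0.002,0.005,0],"rot": [0,0,0]},
    {"jaw": -0.5,"linear": [0.004,0.009,0],"rot": [0,0,0]},
    {"jaw": -0.5,"linear": [0.006,0.014,0],"rot": [0,0,0]},
    {"jaw": -0.5,"linear": [0.006,0.014,0],"rot": [0,0,0]}
  ]
}}

```text
time_s: 4.53
tcp_pos: [468.5, -140.9, 64.0]
orientation: [2.613, 1.743, -0.0]
ft_force: [-2.5, 0.3, 6.2]
opening: 29.8
gripper_force: 29.4
```

Call:
{"op": "apply_moves", "data": {
  "steps": [
    {"jaw": -0.5,"linear": [0.002,0.005,0],"rot": [0,0,0]},
    {"jaw": -0.5,"linear": [0.004,0.009,0],"rot": [0,0,0]},
    {"jaw": -0.5,"linear": [0.006,0.014,0],"rot": [0,0,0]},
    {"jaw": -0.5,"linear": [0.006,0.014,0],"rot": [0,0,0]}
  ]
}}

```text
time_s: 5.03
tcp_pos: [469.6, -138.1, 64.0]
orientation: [2.613, 1.743, -0.001]
ft_force: [-2.7, -0.1, 5.5]
opening: 30.3
gripper_force: 29.4
```

Call:
{"op": "apply_moves", "data": {
  "steps": [
    {"jaw": -0.5,"linear": [0.002,0.005,0],"rot": [0,0,0]},
    {"jaw": -0.5,"linear": [0.004,0.009,0],"rot": [0,0,0]},
    {"jaw": -0.5,"linear": [0.006,0.014,0],"rot": [0,0,0]},
    {"jaw": -0.5,"linear": [0.006,0.014,0],"rot": [0,0,0]}
  ]
}}

```text
time_s: 5.52
tcp_pos: [470.7, -135.7, 64.0]
orientation: [2.612, 1.743, -0.002]
ft_force: [-4.3, -1.1, 6.8]
opening: 30.2
gripper_force: 29.4
```

Call:
{"op": "apply_moves", "data": {
  "steps": [
    {"jaw": -0.5,"linear": [0.002,0.005,0],"rot": [0,0,0]},
    {"jaw": -0.5,"linear": [0.002,0.005,0],"rot": [0,0,0]}
  ]
}}

```text
time_s: 5.78
tcp_pos: [470.7, -135.7, 64.0]
orientation: [2.611, 1.743, -0.004]
ft_force: [-6.4, -6.8, 5.9]
opening: 30.0
gripper_force: 29.4
```

Call:
{"op": "apply_moves", "data": {
  "steps": [
    {"jaw": -0.5,"linear": [0,0,0],"rot": [0,0,0]},
    {"jaw": -0.5,"linear": [0,0,0],"rot": [0,0,0]}
  ]
}}

```text
time_s: 6.02
tcp_pos: [470.7, -135.7, 64.0]
orientation: [2.612, 1.743, -0.004]
ft_force: [-6.6, -6.1, 6.2]
opening: 29.8
gripper_force: 29.4
```

Call:
{"op": "apply_moves", "data": {
  "steps": [
    {"jaw": -0.5,"linear": [0.001,0.002,0],"rot": [0,0,0]},
    {"jaw": -0.5,"linear": [0.001,0.002,0],"rot": [0,0,0]},
    {"jaw": -0.5,"linear": [0.001,0.002,0],"rot": [0,0,0]}
  ]
}}

```text
time_s: 6.4
tcp_pos: [470.7, -135.6, 64.0]
orientation: [2.611, 1.743, -0.005]
ft_force: [-7.4, -7.8, 6.2]
opening: 30.3
gripper_force: 29.4
```

```bash
python3 - <<'E'
from h import *
c=cam('wrist');d=cam('side')
print(c['xyz'],c['orientation']);s=readout.state();print(s['ft_force'],s['torque'],s['tcp_pos'])
a=c['pixels'];b=cv2.resize(d['pixels'][150:310,190:350],None,fx=2.4,fy=2.4,interpolation=cv2.INTER_CUBIC)
b=b[:384,:288] if b.shape[1]>288 else b
b=cv2.resize(b,(int(b.shape[1]*384/b.shape[0]),384))
cv2.imwrite('pics/w2.png',np.hstack([a,b])[:,:800,::-1])
E
```

```text
[497.57426255 -71.96321392 206.60801684] [ 2.81631157 -0.56110318 -0.07822545]
[-8.41753274 -7.53588418  6.07141427] [-1.18768392  1.08925202 -0.06362715] [ 470.68165831 -135.62365077   64.0229335 ]
```

View pics/w2.png

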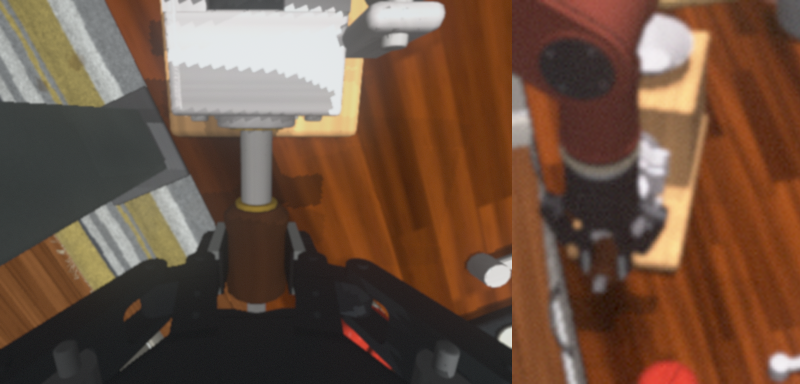

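The wrist view shows the pads on the grip at (258,250) with no other contact. The moment fits a load at the grip, so the inner stop has been touched with about 8 N. Now I draw it out.

Call:
{"op": "apply_moves", "data": {
  "steps": [
    {"jaw": -0.5,"linear": [-0.005,-0.011,0],"rot": [0,0,0]},
    {"jaw": -0.5,"linear": [-0.01,-0.022,0],"rot": [0,0,0]},
    {"jaw": -0.5,"linear": [-0.014,-0.033,0],"rot": [0,0,0]},
    {"jaw": -0.5,"linear": [-0.018,-0.044,0],"rot": [0,0,0]},
    {"jaw": -0.5,"linear": [-0.023,-0.055,0],"rot": [0,0,0]},
    {"jaw": -0.5,"linear": [-0.027,-0.065,0],"rot": [0,0,0]},
    {"jaw": -0.5,"linear": [-0.027,-0.065,0],"rot": [0,0,0]}
  ]
}}

```text
time_s: 7.38
tcp_pos: [466.2, -146.5, 64.0]
orientation: [2.613, 1.743, 0.001]
ft_force: [-2.2, 1.6, 6.7]
opening: 30.5
gripper_force: 29.4
```

Call:
{"op": "apply_moves", "data": {
  "steps": [
    {"jaw": -0.5,"linear": [-0.003,-0.007,0],"rot": [0,0,0]},
    {"jaw": -0.5,"linear": [-0.006,-0.014,0],"rot": [0,0,0]},
    {"jaw": -0.5,"linear": [-0.006,-0.014,0],"rot": [0,0,0]}
  ]
}}

```text
time_s: 7.75
tcp_pos: [465.0, -149.2, 64.0]
orientation: [-2.613, -1.743, -0.001]
ft_force: [-1.4, 2.1, 6.7]
opening: 29.8
gripper_force: 29.4
```

Call:
{"op": "apply_moves", "data": {
  "steps": [
    {"jaw": -0.5,"linear": [-0.003,-0.007,0],"rot": [0,0,0]},
    {"jaw": -0.5,"linear": [-0.006,-0.014,0],"rot": [0,0,0]},
    {"jaw": -0.5,"linear": [-0.006,-0.014,0],"rot": [0,0,0]}
  ]
}}

```text
time_s: 8.12
tcp_pos: [463.9, -152.0, 64.0]
orientation: [2.613, 1.743, 0.001]
ft_force: [-1.9, 1.7, 6.1]
opening: 30.0
gripper_force: 29.4
```

Call:
{"op": "apply_moves", "data": {
  "steps": [
    {"jaw": -0.5,"linear": [-0.002,-0.005,0],"rot": [0,0,0]},
    {"jaw": -0.5,"linear": [-0.004,-0.009,0],"rot": [0,0,0]},
    {"jaw": -0.5,"linear": [-0.004,-0.009,0],"rot": [0,0,0]}
  ]
}}

```text
time_s: 8.5
tcp_pos: [463.1, -153.7, 64.0]
orientation: [2.613, 1.743, 0.001]
ft_force: [-1.2, 0.8, 5.5]
opening: 29.7
gripper_force: 29.4
```

Call:
{"op": "apply_moves", "data": {
  "steps": [
    {"jaw": -0.5,"linear": [-0.002,-0.005,0],"rot": [0,0,0]},
    {"jaw": -0.5,"linear": [-0.004,-0.009,0],"rot": [0,0,0]},
    {"jaw": -0.5,"linear": [-0.004,-0.009,0],"rot": [0,0,0]}
  ]
}}

```text
time_s: 8.88
tcp_pos: [462.4, -155.6, 64.0]
orientation: [2.613, 1.743, 0.001]
ft_force: [-0.6, 2.4, 5.0]
opening: 30.3
gripper_force: 29.3
```

Call:
{"op": "apply_moves", "data": {
  "steps": [
    {"jaw": -0.5,"linear": [-0.002,-0.005,0],"rot": [0,0,0]},
    {"jaw": -0.5,"linear": [-0.004,-0.009,0],"rot": [0,0,0]},
    {"jaw": -0.5,"linear": [-0.004,-0.009,0],"rot": [0,0,0]}
  ]
}}

```text
time_s: 9.25
tcp_pos: [462.2, -156.0, 64.0]
orientation: [-2.613, -1.742, -0.005]
ft_force: [2.7, 8.4, 5.4]
opening: 30.6
gripper_force: 29.3
```

Outer stop touched at about 8 N. Travel is about 22 mm, so the middle is at TCP (466.4, -145.8).

Call:
{"op": "apply_moves", "data": {
  "steps": [
    {"jaw": -0.5,"linear": [0.005,0.011,0],"rot": [0,0,0]},
    {"jaw": -0.5,"linear": [0.01,0.022,0],"rot": [0,0,0]},
    {"jaw": -0.5,"linear": [0.014,0.033,0],"rot": [0,0,0]},
    {"jaw": -0.5,"linear": [0.018,0.044,0],"rot": [0,0,0]},
    {"jaw": -0.5,"linear": [0.023,0.055,0],"rot": [0,0,0]},
    {"jaw": -0.5,"linear": [0.024,0.057,0],"rot": [0,0,0]},
    {"jaw": -0.5,"linear": [0.024,0.057,0],"rot": [0,0,0]}
  ]
}}

```text
time_s: 10.12
tcp_pos: [466.2, -146.5, 64.0]
orientation: [2.613, 1.743, -0.0]
ft_force: [-2.5, -0.4, 5.9]
opening: 29.9
gripper_force: 29.4
```

Call:
{"op": "apply_moves", "data": {
  "steps": [
    {"jaw": -0.5,"linear": [0.001,0.003,0],"rot": [0,0,0]},
    {"jaw": -0.5,"linear": [0.001,0.003,0],"rot": [0,0,0]},
    {"jaw": -0.5,"linear": [0.001,0.003,0],"rot": [0,0,0]}
  ]
}}

```text
time_s: 10.5
tcp_pos: [466.4, -146.0, 64.0]
orientation: [2.613, 1.743, -0.0]
ft_force: [-2.4, -1.2, 6.2]
opening: 29.5
gripper_force: 29.4
```

Call:
{"op": "apply_moves", "data": {
  "steps": [
    {"jaw": 0.2,"linear": [0,0,0],"rot": [0,0,0]},
    {"jaw": 0.8,"linear": [0,0,0],"rot": [0,0,0]},
    {"jaw": 0.8,"linear": [0,0,0],"rot": [0,0,0]},
    {"jaw": 0.8,"linear": [0,0,0.1],"rot": [0,0,0]},
    {"jaw": 0.8,"linear": [0,0,0.4],"rot": [0,0,0]},
    {"jaw": 0.8,"linear": [0,0,0.7],"rot": [0,0,0]},
    {"jaw": 0.8,"linear": [0,0,1],"rot": [0,0,0]},
    {"jaw": -1,"linear": [0,0,1],"rot": [0,0,0]}
  ]
}}

```text
time_s: 11.5
tcp_pos: [469.1, -146.8, 269.4]
orientation: [2.605, 1.738, 0.009]
ft_force: [0.5, -0.6, -0.7]
opening: 60.2
gripper_force: 0.0
```

```bash
python3 - <<'E'
from h import *
c=cam('wrist');save(c,'w3.png');P=cloud(c);Z=P[:,:,2]
s=readout.state();print(s['tcp_pos'],s['ft_force'],s['opening'])
hsv=cv2.cvtColor(c['pixels'],cv2.COLOR_RGB2HSV)
def st(m,n):
    if m.sum(): w=P[m];print(n,m.sum(),w.mean(0).round(1),cv2.minAreaRect(w[:,:2].astype(np.float32)))
near=np.hypot(P[:,:,0]-473,P[:,:,1]+20)<50
st(near&(Z>150)&(hsv[:,:,2]<90),'handle')
n2=np.hypot(P[:,:,0]-466,P[:,:,1]+146)<60
st(n2&(Z>60)&(Z<105)&(hsv[:,:,1]>60)&(hsv[:,:,2]<170),'grip')
E
```

```text
[ 467.56733171 -146.09362485  265.94122133] [0.5230376  0.4740728  0.11057187] 53.05460367857005
handle 1327 [471.3 -19.7 200.6] ((471.5484313964844, -19.182048797607422), (21.98175811767578, 27.349319458007812), 65.39793395996094)
grip 990 [ 467.4 -142.4   91.9] ((464.69610595703125, -149.18014526367188), (65.46432495117188, 32.354087829589844), 66.27643585205078)
```

View pics/w3.png

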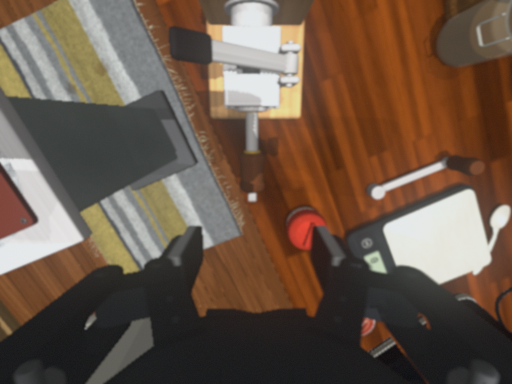

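The handle is found at (190,45) in the image, which is world (471,-19,200), still raised. The spindle is free. Now I move over the handle with the jaws shut.

Call:
{"op": "apply_moves", "data": {
  "steps": [
    {"jaw": -1,"linear": [-0.01,0.2,0],"rot": [0,0,0]},
    {"jaw": -1,"linear": [-0.02,0.45,0],"rot": [0,0,0]},
    {"jaw": -1,"linear": [-0.035,0.655,0],"rot": [0,0,0]},
    {"jaw": -1,"linear": [-0.035,0.655,-0.1],"rot": [0,0,0]},
    {"jaw": -1,"linear": [-0.035,0.655,-0.25],"rot": [0,0,0]},
    {"jaw": -1,"linear": [-0.035,0.655,-0.25],"rot": [0,0,0]}
  ]
}}

```text
time_s: 12.3
tcp_pos: [456.3, -13.7, 209.1]
orientation: [-2.608, -1.741, 0.009]
ft_force: [-0.3, -0.1, 1.0]
opening: -0.0
gripper_force: 0.0
```

Call:
{"op": "apply_moves", "data": {
  "steps": [
    {"jaw": -1,"linear": [0.01,0,-0.04],"rot": [0,0,0]},
    {"jaw": -1,"linear": [0.01,0,-0.08],"rot": [0,0,0]},
    {"jaw": -1,"linear": [0.01,0,-0.12],"rot": [0,0,0]},
    {"jaw": -1,"linear": [0.01,0,-0.16],"rot": [0,0,0]},
    {"jaw": -1,"linear": [0.01,0,-0.19],"rot": [0,0,0]}
  ]
}}

```text
time_s: 12.92
tcp_pos: [461.0, -14.5, 174.6]
orientation: [-2.613, -1.743, 0.0]
ft_force: [0.2, 0.7, 0.7]
opening: -0.0
gripper_force: 0.2
```

Call:
{"op": "apply_moves", "data": {
  "steps": [
    {"jaw": -1,"linear": [0,0,-0.03],"rot": [0,0,0]},
    {"jaw": -1,"linear": [0,0,-0.06],"rot": [0,0,0]},
    {"jaw": -1,"linear": [0,0,-0.09],"rot": [0,0,0]},
    {"jaw": -1,"linear": [0,0,-0.09],"rot": [0,0,0]}
  ]
}}

```text
time_s: 13.42
tcp_pos: [460.7, -14.4, 156.5]
orientation: [-2.613, -1.743, 0.001]
ft_force: [0.5, -0.9, -0.1]
opening: -0.0
gripper_force: 0.0
```

Call:
{"op": "apply_moves", "data": {
  "steps": [
    {"jaw": -1,"linear": [0,0,-0.01],"rot": [0,0,0]},
    {"jaw": -1,"linear": [0,0,-0.02],"rot": [0,0,0]},
    {"jaw": -1,"linear": [0,0,-0.02],"rot": [0,0,0]}
  ]
}}

```text
time_s: 13.8
tcp_pos: [461.1, -14.5, 153.1]
orientation: [-2.613, -1.744, 0.0]
ft_force: [-0.5, 1.2, 0.3]
opening: -0.1
gripper_force: 0.0
```

```bash
python3 - <<'E'
from h import *
c=cam('wrist');d=cam('side')
b=cv2.resize(d['pixels'][170:290,180:290],(352,384),interpolation=cv2.INTER_CUBIC)
cv2.imwrite('pics/w4.png',np.hstack([c['pixels'],b])[:,:800,::-1])
E
```

```text
(no output)
```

View pics/w4.png

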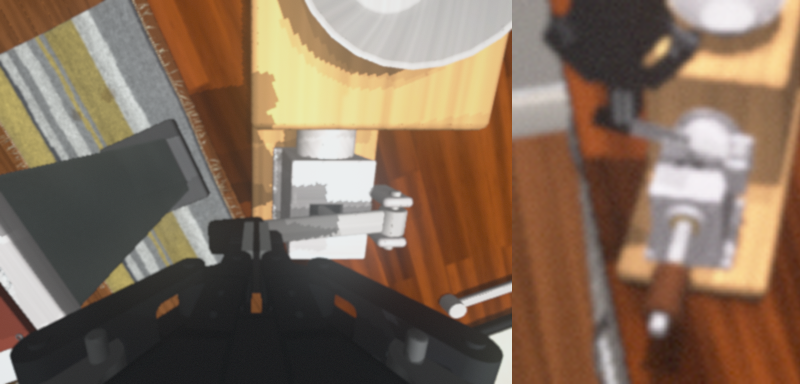

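The wrist view shows the fingertips on the handle near (258,230), and the lever has followed down. I carry on gently.

Call:
{"op": "apply_moves", "data": {
  "steps": [
    {"jaw": -1,"linear": [0,0,-0.008],"rot": [0,0,0]},
    {"jaw": -1,"linear": [0,0,-0.016],"rot": [0,0,0]},
    {"jaw": -1,"linear": [0,0,-0.02],"rot": [0,0,0]},
    {"jaw": -1,"linear": [0,0,-0.02],"rot": [0,0,0]}
  ]
}}

```text
time_s: 14.4
tcp_pos: [461.1, -14.4, 149.0]
orientation: [-2.613, -1.744, 0.0]
ft_force: [0.6, 0.8, 0.4]
opening: -0.2
gripper_force: 0.0
```

Call:
{"op": "apply_moves", "data": {
  "steps": [
    {"jaw": -1,"linear": [0,0,-0.008],"rot": [0,0,0]},
    {"jaw": -1,"linear": [0,0,-0.016],"rot": [0,0,0]},
    {"jaw": -1,"linear": [0,0,-0.02],"rot": [0,0,0]},
    {"jaw": -1,"linear": [0,0,-0.02],"rot": [0,0,0]}
  ]
}}

```text
time_s: 14.9
tcp_pos: [461.1, -14.5, 145.0]
orientation: [-2.613, -1.744, 0.0]
ft_force: [0.5, 0.1, 0.0]
opening: 0.1
gripper_force: 0.0
```

Call:
{"op": "apply_moves", "data": {
  "steps": [
    {"jaw": -1,"linear": [0,0,-0.008],"rot": [0,0,0]},
    {"jaw": -1,"linear": [0,0,-0.016],"rot": [0,0,0]},
    {"jaw": -1,"linear": [0,0,-0.02],"rot": [0,0,0]},
    {"jaw": -1,"linear": [0,0,-0.02],"rot": [0,0,0]}
  ]
}}

```text
time_s: 15.4
tcp_pos: [461.1, -14.4, 141.0]
orientation: [-2.613, -1.744, 0.0]
ft_force: [-0.2, 0.0, -0.3]
opening: -0.1
gripper_force: 0.0
```

Call:
{"op": "apply_moves", "data": {
  "steps": [
    {"jaw": -1,"linear": [0,0,-0.008],"rot": [0,0,0]},
    {"jaw": -1,"linear": [0,0,-0.016],"rot": [0,0,0]},
    {"jaw": -1,"linear": [0,0,-0.024],"rot": [0,0,0]},
    {"jaw": -1,"linear": [0,0,-0.024],"rot": [0,0,0]}
  ]
}}

```text
time_s: 15.9
tcp_pos: [461.1, -14.4, 136.1]
orientation: [-2.613, -1.744, 0.0]
ft_force: [-0.6, 0.5, 0.2]
opening: 0.0
gripper_force: 0.0
```

Call:
{"op": "apply_moves", "data": {
  "steps": [
    {"jaw": -1,"linear": [0,0,-0.008],"rot": [0,0,0]},
    {"jaw": -1,"linear": [0,0,-0.015],"rot": [0,0,0]},
    {"jaw": -1,"linear": [0,0,-0.015],"rot": [0,0,0]}
  ]
}}

```text
time_s: 16.27
tcp_pos: [461.1, -14.5, 133.2]
orientation: [-2.613, -1.744, 0.0]
ft_force: [0.8, -0.2, -0.2]
opening: -0.4
gripper_force: 0.0
```

Call:
{"op": "apply_moves", "data": {
  "steps": [
    {"jaw": -1,"linear": [0,0,-0.005],"rot": [0,0,0]},
    {"jaw": -1,"linear": [0,0,-0.01],"rot": [0,0,0]},
    {"jaw": -1,"linear": [0,0,-0.01],"rot": [0,0,0]}
  ]
}}

```text
time_s: 16.65
tcp_pos: [461.1, -14.4, 131.2]
orientation: [-2.613, -1.744, 0.0]
ft_force: [-0.5, 0.4, 0.4]
opening: 0.1
gripper_force: 0.0
```

Call:
{"op": "apply_moves", "data": {
  "steps": [
    {"jaw": -1,"linear": [0,0,-0.005],"rot": [0,0,0]},
    {"jaw": -1,"linear": [0,0,-0.005],"rot": [0,0,0]}
  ]
}}

```text
time_s: 16.9
tcp_pos: [461.3, -14.5, 130.5]
orientation: [2.613, 1.744, 0.0]
ft_force: [-0.2, -0.3, 1.6]
opening: -0.1
gripper_force: 1.0
```

Call:
{"op": "apply_moves", "data": {
  "steps": [
    {"jaw": -1,"linear": [0,0,-0.004],"rot": [0,0,0]},
    {"jaw": -1,"linear": [0,0,-0.004],"rot": [0,0,0]}
  ]
}}

```text
time_s: 17.15
tcp_pos: [461.3, -14.5, 130.5]
orientation: [2.613, 1.744, 0.0]
ft_force: [-3.1, 0.1, 8.4]
opening: 0.3
gripper_force: 4.1
```

The lever is hard down at z = 130.5, which is flat. Now I let go and check.

Call:
{"op": "apply_moves", "data": {
  "steps": [
    {"jaw": -1,"linear": [0,0,0.1],"rot": [0,0,0]},
    {"jaw": -1,"linear": [0,0,0.4],"rot": [0,0,0]},
    {"jaw": -1,"linear": [0,-0.2,0.7],"rot": [0,0,0]},
    {"jaw": -1,"linear": [0,-0.5,0.8],"rot": [0,0,0]},
    {"jaw": -1,"linear": [0,-0.8,0.8],"rot": [0,0,0]},
    {"jaw": -1,"linear": [0,-0.8,0.8],"rot": [0,0,0]},
    {"jaw": -1,"linear": [0,-0.8,0.8],"rot": [0,0,0]}
  ]
}}

```text
time_s: 18.02
tcp_pos: [460.8, -174.4, 288.9]
orientation: [-2.613, -1.741, 0.0]
ft_force: [0.5, -0.6, -0.0]
opening: 0.2
gripper_force: 0.0
```

```bash
python3 - <<'E'
from h import *
c=cam('wrist');save(c,'w5.png');P=cloud(c);Z=P[:,:,2]
hsv=cv2.cvtColor(c['pixels'],cv2.COLOR_RGB2HSV)
m=(np.hypot(P[:,:,0]-446,P[:,:,1]+10)<45)&(Z>100)&(hsv[:,:,2]<90)
print(m.sum(),P[m].mean(0) if m.any() else '',np.percentile(Z[m],[10,90]) if m.any() else '')
s=readout.state();print(s['tcp_pos'],s['ft_force'],s['time_s'],abs(s['qd']).max())
E
```

```text
720 [447.78842762  -9.65787855 130.26394778] [128.96375689 131.45241366]
[ 460.93575151 -173.62739878  288.8488274 ] [-0.93774518  0.39702291 -0.00997368] 18.075 0.022735094054573222
```

View pics/w5.png

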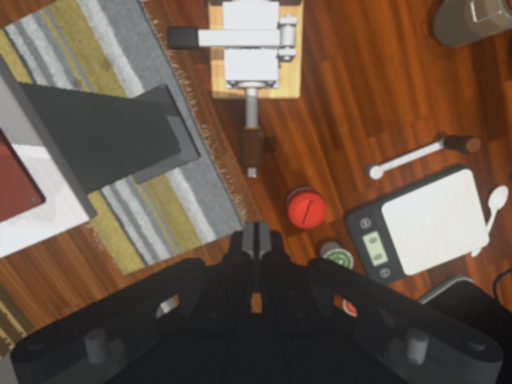

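The lever lies flat, with the handle at (184,38) and its top at 130.3 mm. The bystanders are in place and the robot is clear.

```bash
python3 -c "
from plant import order;print(order.sign_off())"
```

```text
the job is handed in; nothing more can be done
None
```

The job is handed in: I pushed the spindle to both stops at about 8 N each and set it to mid-float of the 22 mm travel, the lever lies flat (handle top at 130.3 mm), and the robot is clear. The sign-off returned no verdict.

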